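# Close the twist-lock lid of a jeweller's tumbling barrel

### The job

Close the blue tumbling barrel: pick up the yellow lid by its black grip bar, feel for the place where its two lugs drop through the slots of the metal collar, press it down against the sprung seal and twist it clockwise (seen from above) fully to the stop, so that it has carried the red lock tab round to the green mark, then let go. Feel your way and never force it: the lid must not be driven against the barrel with more than about 30 N, and the robot itself must not lean on the barrel. Leave the jar, the pot, the wax and the steel block where they stand.

Things in the scene. Friction and masses are not known exactly. Their poses are not given: they have to be found in the camera images.
- barrel: Blue tumbling barrel, upright, fixed on a round black stand 150 mm across, a bright metal collar 120 mm across on top (collar top 100 mm up). Origin on its axis at bench level, z up. Two white marks on its sides lie along its x axis; the collar's slots can stand well away from them. The collar stays put under ordinary hand forces.
- mouth (a point): Centre of the collar's mouth, level with the collar top. Mouth 76 mm across; its ledge, 6 mm thick, is broken by two opposite slots 19.6 mm wide reaching 50 mm from the axis. The collar was clamped on by hand: the slots may stand up to 0.6 rad either way from the x axis, which this reading does not show. From above they can be seen; by touch the lugs drop in.
- ledge (a point): On the axis, level with the ledge's underside, 94 mm above the barrel's origin. Under the ledge is a channel: from the slots the pressed lid turns 1.05 rad clockwise seen from above (not the other way), against 0.05 to 0.2 N m of friction, to rubber-buffered stops that yield from 0.3 N m, 0.6 more per 0.1 rad, hard after 0.13 rad. At the stop each 0.1 N m adds 2.5 N between lid and barrel.
- seal_top (a point): Centre of the top of the black sprung seal in the mouth, 66 mm across, unpressed 86 mm above the barrel's origin. It yields from 2.5 N, takes 0.5 N more per mm, and bottoms after 10 mm at 7.5 N.
- lid_grip (a point): Point on the lid's axis in the black grip bar, at the height to grip, 46 mm above the lid's underside; x along the bar, z up. Bar 56 mm long, 16 mm thick (y), 23 to 59 mm above the underside. Above the barrel's origin it is 137 mm with the lugs on the collar, 132 in the slots on the unpressed seal, pressed below 126 to turn (122 is the limit), about 126 locked.
- lid: Yellow lid, a disc 72 mm across, 15 mm thick, 3 mm chamfer below; about 0.2 kg; flat on the bench at the start. Origin at the centre of its underside, axes as lid_grip. Two steel lugs along +x and -x, in line with the bar, reach 47 mm from the axis; 16 mm wide, 9 to 14 mm above the underside. Same after half a turn.
- lock_tab (a joint): Red lock tab on the collar's rim, turning about the barrel's axis, in rad: 0 at the start; a lug meets it after about 0.72 rad of clockwise twist and carries it along (light friction, it stays where left), to 0.33 rad where the lid meets the stop, on the green mark.
- bead_jar: Bystander: amber jar with a white cap, 60 mm across, 75 mm tall; origin at the centre of its underside.
- brush_pot: Bystander: white ceramic pot, 72 mm across, 85 mm tall; origin at the centre of its underside.
- wax_block: Bystander: green wax block 70 x 35 x 20 mm; origin at the centre of its underside.
- steel_block: Bystander: round steel bench block, 64 mm across, 25 mm tall; origin at the centre of its underside.
There are look-alikes about, which are no part of the job. Of the things that look like the lid, take the one that is farthest from the robot's base at the start.

How it is judged (in metres and radians):
On the way:
1. the lid stands level in the collar, its lugs pressed through the slots and below the ledge, not yet locked (z of lid_grip in the frame of barrel between 0.118 and 0.1268 m and horizontal distance between lid_grip and barrel below 0.005 m and angle between lid_grip's own z axis and vertical below 0.1 rad and value of joint lock_tab below 0.1 rad), for 0.05 s.
At the end, for the whole second after the job is handed in: The lid is locked in the collar, at rest and released: the lock tab carried beyond 0.27 rad (within about 3 degrees of the stop), the grip point less than 127.5 mm above the barrel's origin (lugs under the ledge), within 5 mm of the barrel's axis and level within 0.08 rad (value of joint lock_tab above 0.27 rad and z of lid_grip in the frame of barrel between 0.118 and 0.1275 m and horizontal distance between lid_grip and barrel below 0.005 m and angle between lid_grip's own z axis and vertical below 0.08 rad and linear speed of lid below 0.02 m/s); the robot touches nothing.
It fails at once if the lid and the barrel press on each other with more than 30 N, all their contacts added up (contact force between lid and barrel above 30 N).
It fails at once if the robot itself leans on the barrel with more than 15 N (contact force between the arm and barrel above 15 N).
It fails at once if a bystander is moved more than 30 mm (distance of any of bead_jar, brush_pot, wax_block, steel_block from where it was at the start of the episode above 0.03 m).
It also fails if it takes over 72 s, if anything falls off the work surface, if the arm or the gripper's body presses on something with over 40 N, if the wrist force passes 120 N, or if a joint passes its speed limit or range.

### The arm

A 6-joint arm with a two-finger parallel gripper is mounted at the origin on the work surface. World frame = base frame: x ahead of the robot, y to its left, z up, the work surface at z = 0. Lengths are in mm, angles in rad, forces in N, time in s.
With the tool pointing down it reaches from about 325 to 1000 mm from the base axis. Payload 5.1 kg.
Tool frame: the origin (TCP) lies between the finger pads; the fingertips stand 8 mm ahead of it and the grasp point (between the pads) lies 11 mm behind it (env.nose_length is the distance from the TCP to the fingertips, in mm); z points along the fingers, y is the line along which they close (so a half turn about z gives the same grasp; the last joint's range is limited). The gripper opens to 85 mm and grips with 20 to 120 N. Pads are 22 mm wide; open, the fingers measure 114 mm over their backs; the gripper's body (76 mm by 85 mm) begins 54 mm behind the grasp point. The pads swing forward as they close: fully open they stand 13 mm farther back than shut.
Start: joints at [1.159, 0.124, 1.65, -0, 1.367, -0.083], TCP at [209.91, 615.16, 205.222] pointing down, gripper open.
Joint ranges: [-2.61, 2.61], [-1.02, 2.33], [0.03, 2.71], [-1.35, 4.49], [0.32, 2.68], [-2.91, 2.91]. Speed limits (rad/s): [2.57, 2.57, 3.14, 3.14, 3.14, 3.14].

### API

Orientations are given as a 3x3 rotation matrix whose columns are the frame's x, y, z axes.
In Python, from rig import monitor, imaging, job_done, env gives the robot as it stands.
- The arm moves only by the tool play_rows, never from a script. Its arguments are lists of equal length, an entry for each row: "angular": the turn, a rotation vector about the tool's x, y, z as a fraction of full scale, a list of three; "linear": the shift along the tool's x, y, z as a fraction of full scale, a list of three; "gripper": the gripper command: -1 is shut, 1 is fully open, values between are in proportion. A call has 1 to 10 rows; each row is the pose to reach, as a shift and turn from the pose commanded when the call began, along the tool's axes at that moment; what a row does not reach only later rows make up. Full scale, the value 1, is 50 cm for a shift and 2 rad for a turn. A row lasts 1/10 s, in which the tool goes at most 50 mm and 8.59 degrees, less where a joint would pass 70% of its speed; a pose out of reach is approached as far as the arm can. A call with a number of a shift or a turn outside -1 to 1 is refused whole. A call with a gripper value outside its range is refused whole. The fingers move at their own pace and stop on an object; the grip force is fixed at half the most. Time passes only in rows, so rows that repeat a pose let the fingers close. It gives the time, the measured TCP pose, the force, the opening and the grip force at its end, in the units of the state.
- monitor.get_obs(): the state, without advancing time (a new reading comes with each control period).
- imaging.camera(name): name is "scene" or "top"; returns a dict with "frame" (420x560x3 uint8, red, green, blue), "z_map" (420x560 float32, mm along the optical axis (not along the pixel's ray), 0 where there is no reading), "fx", "fy", "cx", "cy" (pixels), "R" (3x3) and "t" (3): a world point X has camera coordinates R X + t. Camera axes: x right, y down, z forward; pixel columns grow to the right and rows downward; lengths in mm; the calibration is good to about 2 mm. A picture is of the moment at which its call begins.
- job_done(): hands the job in; it is judged then, once.
The state is a dict: "time": time; "joints": joint angles; "qvel": joint speeds; "tau": joint torques, N m; "tcp_pos": TCP position; "tool_rot": TCP orientation; "wrist_force": force on the tool from outside, world axes, zero at the start; "wrist_torque": the same for the moment, N m; "width": finger opening in mm; "grip_force": force on a finger pad.
Only numpy, scipy, OpenCV 4.12 (cv2) and the standard library are available. Lean on these libraries where they do the work, as an engineer would, in place of code of your own. Each camera call takes 0.05 s, during which the arm holds its last target. There are 200 camera calls.

## Working session

There is one attempt and no reset: what is moved stays moved. The work goes in short steps, Python scripts to look and compute and a tool call to move; the robot and the scene stay as the last step left them, time stands still between calls to the robot, and variables do not carry over. Pictures are saved under pics/ and viewed, at most 10 in all, crops included, and the job is handed in when it is done.

Besides the shell and the picture viewer there is one more tool, called after ">>>" as name(argument=value, ...) on one line, values as JSON. play_rows: Moves the arm, as the interface text tells. Its arguments: {"type":"object","properties":{"angular":{"type":"array"},"linear":{"type":"array"},"gripper":{"type":"array"}},"required":["angular","linear","gripper"]}

```bash
mkdir -p pics
cat > h.py <<'E'
import numpy as np, cv2
from rig import monitor, imaging, job_done, env
def snap(n):
    c=imaging.camera(n); np.savez(f'{n}.npz',**c); return c
def world(c,u,v,z=None):
    R,t=np.array(c['R']),np.array(c['t'])
    d=np.array([(u-c['cx'])/c['fx'],(v-c['cy'])/c['fy'],1.0])
    if z is None: return R.T@(d*c['z_map'][int(v),int(u)]-t)
    o=-R.T@t; r=R.T@d; return o+r*(z-o[2])/r[2]
def allw(c):
    h,w=c['z_map'].shape; u,v=np.meshgrid(np.arange(w),np.arange(h)); z=c['z_map']
    P=np.stack([(u-c['cx'])/c['fx']*z,(v-c['cy'])/c['fy']*z,z],-1)-np.array(c['t'])
    return P@np.array(c['R'])
E
python3 - <<'E'
from h import *
ims=[]
for n in('scene','top'):
    c=snap(n); ims.append(c['frame'][:,:,::-1]); print(n,np.round(c['t'],0),np.round(c['R'],2).tolist(),c['fx'])
    cv2.imwrite(f'pics/{n}0.png',cv2.resize(ims[-1],(800,600)))
print(monitor.get_obs())
E
```

```text
scene [ -18. -205. 1648.] [[0.04, 1.0, -0.0], [0.55, -0.02, -0.84], [-0.84, 0.03, -0.55]] 496.3227370567085
top [ 21. 537. 998.] [[-0.02, -1.0, -0.04], [-1.0, 0.02, -0.04], [0.04, 0.03, -1.0]] 440.8764218670758
{'time': 0.1, 'joints': array([ 1.15941618e+00,  1.24467849e-01,  1.65152068e+00,  3.66734636e-06,
        1.36752146e+00, -8.25962856e-02]), 'qvel': array([ 7.33751883e-05, -1.65331235e-03, -3.76307761e-03, -5.86316792e-04,
       -2.88755837e-03,  5.47552475e-04]), 'tau': array([ 1.31236498e-04, -4.24931359e+01, -3.66652822e+01, -8.81081542e-05,
        3.93165130e-03,  4.49748347e-05]), 'tcp_pos': array([209.66368487, 614.62374025, 204.06780726]), 'tool_rot': array([[-9.46435424e-01,  3.22892235e-01, -7.69985601e-04],
       [ 3.22893113e-01,  9.46433809e-01, -1.75593432e-03],
       [ 1.61762848e-04, -1.91050149e-03, -9.99998162e-01]]), 'wrist_force': array([ 0.64798916, -0.84102744,  1.13614294]), 'wrist_torque': array([ 0.02510098, -0.01431433,  0.01353684]), 'grip_force': 0.0, 'width': 85.35240289474918}
```

View pics/scene0.png

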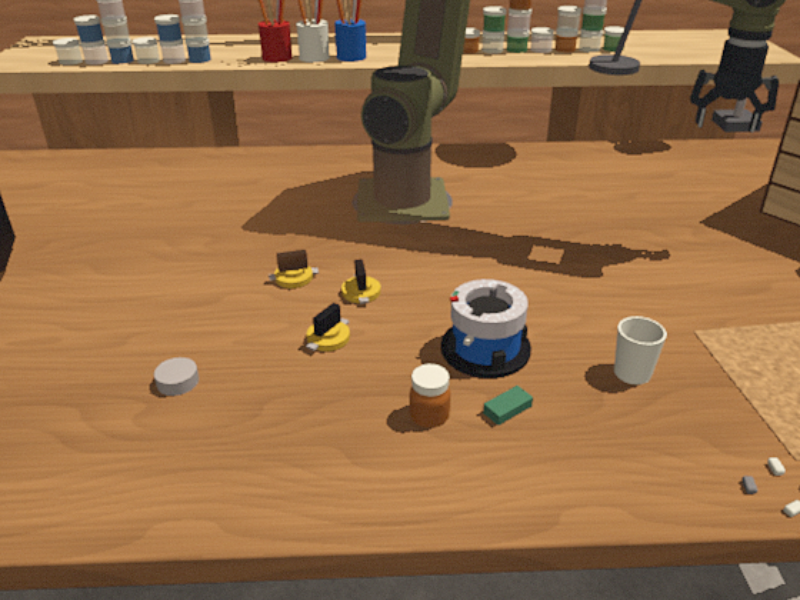

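View pics/top0.png

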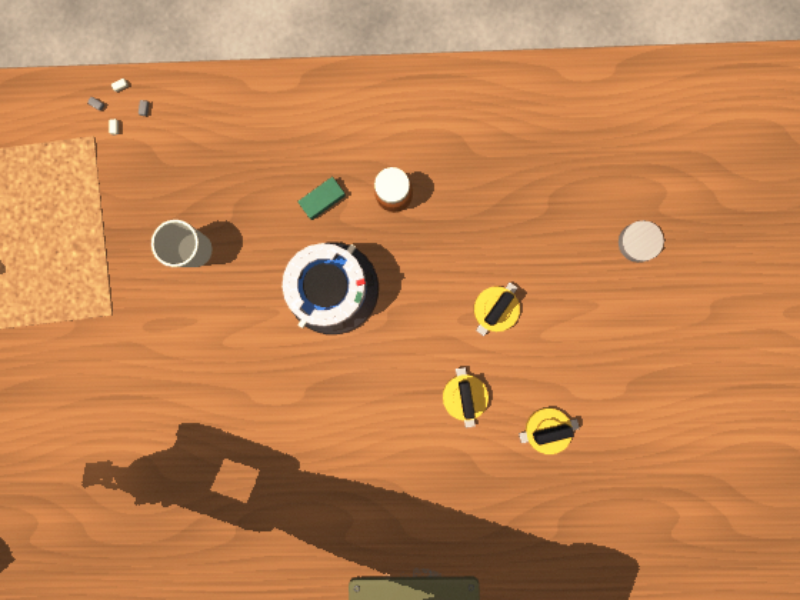

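```bash
cat > loc.py <<'E'
from h import *
def ana(n,c):
    P=allw(c); ok=c['z_map']>0; F=c['frame'].astype(float)
    near=lambda p,r: ok&(np.hypot(P[...,0]-p[0],P[...,1]-p[1])<r)
    top=np.load('top.npz')
    L=world(top,497*.7,309*.7,30)[:2]; B=world(top,325*.7,285*.7,100)[:2]
    m=near(L,60)
    bar=P[m&(P[...,2]>50)&(P[...,2]<66)]
    q=bar[:,:2]; (cx,s,a)=cv2.minAreaRect(q.astype(np.float32))
    w=np.linalg.eigh(np.cov(q.T))[1][:,1]
    print(n,'bar',np.round(cx,1),np.round(s,1),'z',np.percentile(bar[:,2],[5,50,95]).round(1),'ang',np.arctan2(w[1],w[0]).round(3))
    y=m&(F[...,0]>150)&(F[...,2]<80)&(F[...,1]>110); yy=P[y&(P[...,2]>11)&(P[...,2]<19)]
    if len(yy): print(' yellow',cv2.minEnclosingCircle(yy[:,:2].astype(np.float32)),np.median(yy[:,2]))
    k=P[near(B,90)&(P[...,2]>96)&(P[...,2]<103)]
    print(' collar',cv2.minEnclosingCircle(k[:,:2].astype(np.float32)),np.median(k[:,2]))
    return P
if __name__=='__main__':
    for n in('scene','top'):
        c=dict(np.load(n+'.npz')); ana(n,c)
    f=c['frame'][:,:,::-1]
    a=cv2.resize(f[160:240,185:285],(800,640),interpolation=cv2.INTER_CUBIC)[:600]
    cv2.imwrite('pics/barrel.png',a)
E
python3 loc.py
```

```text
scene bar [ 529.  -142.4] [19.4 57.3] z [51.6 56.3 59.2] ang 2.51
 yellow ((526.9458618164062, -141.0623016357422), 37.50008773803711) 13.623598105186852
 collar ((566.5277709960938, 118.9728775024414), 62.75254821777344) 98.34814279907765
top bar [ 524.5 -140.1] [15.9 55.9] z [55.2 59.1 62. ] ang 2.507
 yellow ((524.6455078125, -140.2165985107422), 35.82844543457031) 15.23201818181168
 collar ((563.9861450195312, 122.05513000488281), 60.79521560668945) 100.61518005420058
```

View pics/barrel.png

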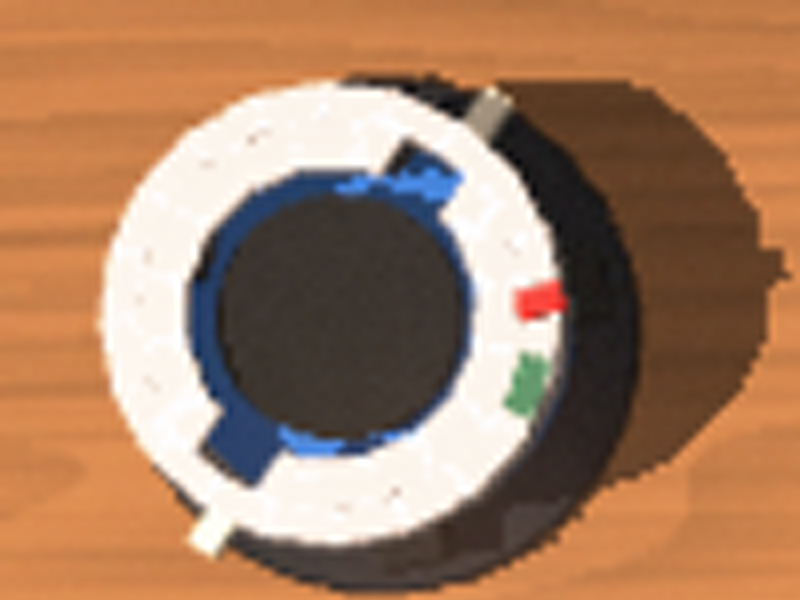

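```bash
cat > mv.py <<'E'
from h import *
import sys
def delta(p,yaw):
    o=monitor.get_obs(); R=o['tool_rot']; d=(np.array(p)-o['tcp_pos'])@R
    y=np.arctan2(R[1,0],R[0,0]); T=np.array([[np.cos(yaw),np.sin(yaw),0],[np.sin(yaw),-np.cos(yaw),0],[0,0,-1.]])
    rv=cv2.Rodrigues(R.T@T)[0].ravel()
    print('t',o['time'],'tcp',o['tcp_pos'].round(1),'yaw',y.round(4),'q',o['joints'].round(2),'w',round(o['width'],1),'gf',o['grip_force'],'F',o['wrist_force'].round(1),'T',o['wrist_torque'].round(2))
    print('lin',(d/500).round(4).tolist(),'ang',(rv/2).round(4).tolist())
if __name__=='__main__': a=[float(x) for x in sys.argv[1:]]; delta(a[:3],a[3])
E
python3 mv.py 526 -141 120 2.508
python3 - <<'E'
from h import *
c=dict(np.load('top.npz'))
W=lambda x,y:world(c,185+x/8,160+y/8,100)[:2]
a,b=W(433,160),W(228,468); print(a,b,(a+b)/2,np.linalg.norm(a-b),np.arctan2(*(a-b)[::-1]))
E
```

```text
t 0.1 tcp [209.7 614.6 204.1] yaw 2.8128 q [ 1.16  0.12  1.65  0.    1.37 -0.08] w 85.4 gf 0.0 F [ 0.6 -0.8  1.1] T [ 0.03 -0.01  0.01]
lin [-1.0868, -1.2257, 0.1703] ang [-0.001, 0.0001, 0.1524]
[602.16759806  93.53304414] [522.56980092 148.84425757] [562.36869949 121.18865086] 96.92852851543837 -0.6072839601956005
```

>>> play_rows(angular=[[0,0,0.03],[0,0,0.06],[0,0,0.09],[0,0,0.12],[0,0,0.15],[0,0,0.15],[0,0,0.15],[0,0,0.15],[0,0,0.15],[0,0,0.15]], linear=[[-0.05,-0.06,0],[-0.1,-0.12,0],[-0.16,-0.18,0],[-0.22,-0.24,0],[-0.28,-0.31,0],[-0.34,-0.38,0],[-0.4,-0.45,0],[-0.46,-0.52,0],[-0.52,-0.58,0],[-0.55,-0.62,0]], gripper=[0.1,0.1,0.1,0.1,0.1,0.1,0.1,0.1,0.1,0.1])

```text
time: 1.1
tcp_pos: [370.7, 230.5, 204.9]
tool_rot: [[-0.807, 0.59, 0.0], [0.59, 0.807, -0.001], [-0.0, -0.0, -1.0]]
wrist_force: [0.2, -0.3, -0.6]
width: 46.9
grip_force: 0.0
```

```bash
python3 mv.py 526 -141 120 2.508
```

```text
t 1.1 tcp [370.7 230.5 204.9] yaw 2.5106 q [ 0.43 -0.37  2.1  -0.    1.41 -0.51] w 46.9 gf 0.0 F [ 0.2 -0.3 -0.6] T [-0.01 -0.03 -0.01]
lin [-0.6891, -0.4166, 0.1702] ang [-0.0002, 0.0002, 0.0013]
```

>>> play_rows(angular=[[0,0,0],[0,0,0],[0,0,0],[0,0,0],[0,0,0],[0,0,0],[0,0,0],[0,0,0],[0,0,0],[0,0,0]], linear=[[-0.07,-0.04,0],[-0.15,-0.09,0],[-0.23,-0.14,0],[-0.31,-0.19,0],[-0.39,-0.24,0],[-0.47,-0.29,0.03],[-0.55,-0.34,0.08],[-0.62,-0.38,0.12],[-0.67,-0.405,0.15],[-0.685,-0.415,0.17]], gripper=[0.1,0.1,0.1,0.1,0.1,0.1,0.1,0.1,0.1,0.1])

```text
time: 2.1
tcp_pos: [524.7, -138.3, 118.1]
tool_rot: [[-0.807, 0.59, -0.003], [0.59, 0.807, 0.001], [0.002, -0.001, -1.0]]
wrist_force: [0.3, -0.4, 0.5]
width: 46.9
grip_force: 0.0
```

>>> play_rows(angular=[[0,0,0],[0,0,0]], linear=[[0,0,0],[0,0,0]], gripper=[0.1,0.1])

```text
time: 2.3
tcp_pos: [524.7, -135.4, 120.2]
tool_rot: [[-0.809, 0.588, -0.001], [0.588, 0.809, 0.001], [0.001, 0.0, -1.0]]
wrist_force: [0.4, 0.1, 0.4]
width: 46.6
grip_force: 0.0
```

```bash
python3 mv.py 526 -141 35 2.508
python3 - <<'E'
from h import *
c=snap('scene'); f=c['frame'][:,:,::-1]
cv2.imwrite('pics/s1.png',cv2.resize(f[130:280,150:350],(800,600),interpolation=cv2.INTER_CUBIC))
E
```

```text
t 2.3 tcp [ 524.7 -135.4  120.2] yaw 2.5132 q [-0.35 -0.05  1.97  0.    1.22 -1.29] w 46.6 gf 0.0 F [0.4 0.1 0.4] T [-0.01  0.03 -0.01]
lin [-0.0088, -0.0074, 0.1705] ang [0.0001, -0.0004, 0.0026]
```

View pics/s1.png

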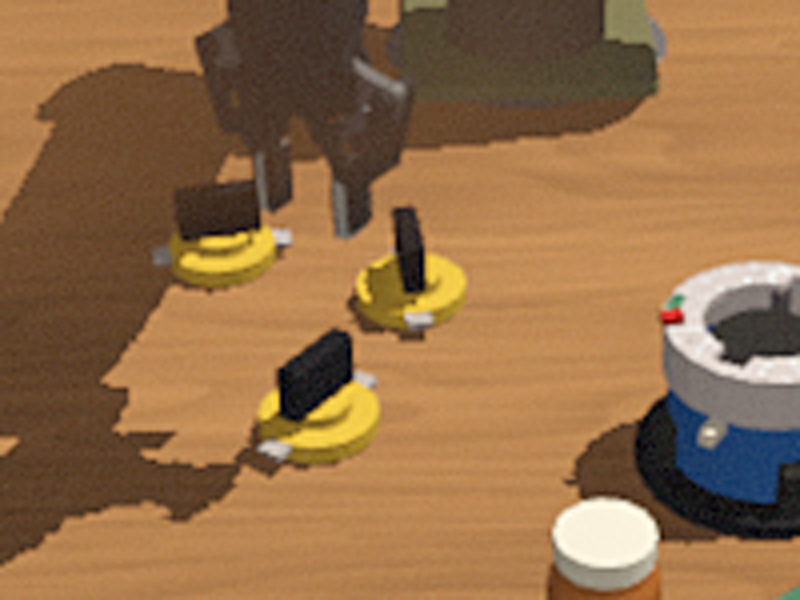

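>>> play_rows(angular=[[0,0,0.002],[0,0,0.002],[0,0,0.002],[0,0,0.002],[0,0,0.002],[0,0,0.002],[0,0,0.002],[0,0,0.002]], linear=[[-0.008,-0.007,0.03],[-0.008,-0.007,0.06],[-0.008,-0.007,0.09],[-0.008,-0.007,0.12],[-0.008,-0.007,0.15],[-0.008,-0.007,0.17],[-0.008,-0.007,0.17],[-0.008,-0.007,0.17]], gripper=[0.1,0.1,0.1,0.1,0.1,0.1,0.1,0.1])

```text
time: 3.15
tcp_pos: [526.3, -141.5, 35.1]
tool_rot: [[-0.806, 0.591, -0.0], [0.591, 0.806, 0.0], [0.0, -0.0, -1.0]]
wrist_force: [-0.6, -0.4, 0.0]
width: 47.0
grip_force: 0.0
```

```bash
python3 mv.py 526 -141 35 2.508
python3 - <<'E'
from loc import *
c=snap('scene'); f=c['frame'][:,:,::-1]
cv2.imwrite('pics/s2.png',cv2.resize(f[180:255,200:300],(800,600),interpolation=cv2.INTER_CUBIC))
E
```

```text
t 3.15 tcp [ 526.3 -141.5   35.1] yaw 2.5088 q [-0.36  0.06  2.02  0.    1.06 -1.3 ] w 47.0 gf 0.0 F [-0.6 -0.4  0. ] T [-0.    0.02 -0.03]
lin [0.0011, 0.0005, 0.0002] ang [-0.0, -0.0001, 0.0004]
```

View pics/s2.png

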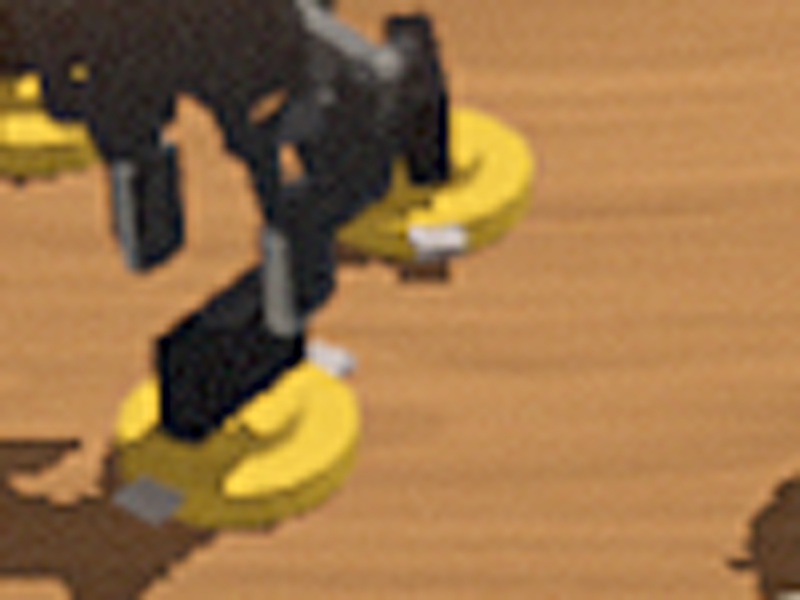

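>>> play_rows(angular=[[0,0,0],[0,0,0],[0,0,0],[0,0,0],[0,0,0],[0,0,0],[0,0,0]], linear=[[0,0,0],[0,0,0],[0,0,0],[0,0,0],[0,0,0],[0,0,0],[0,0,0]], gripper=[-1,-1,-1,-1,-1,-1,-1])

```text
time: 3.9
tcp_pos: [526.2, -141.5, 35.2]
tool_rot: [[-0.806, 0.591, 0.0], [0.591, 0.806, 0.0], [0.0, 0.0, -1.0]]
wrist_force: [0.3, 0.9, 0.1]
width: -0.1
grip_force: 0.0
```

```bash
python3 mv.py 565 121 230 2.534
python3 - <<'E'
from loc import *
ana('top',snap('top'))
E
```

```text
t 3.9 tcp [ 526.2 -141.5   35.2] yaw 2.5088 q [-0.36  0.06  2.02  0.    1.06 -1.3 ] w -0.1 gf 0.0 F [0.3 0.9 0.1] T [-0.   -0.01  0.02]
lin [0.2479, 0.4692, -0.3896] ang [0.0, -0.0, -0.0126]
top bar [ 500.1 -126.6] [3. 0.] z [54.8 55.5 56.1] ang -2.42
 yellow ((494.4779357910156, -137.28671264648438), 11.088582992553711) 15.032285815744352
 collar ((563.7640380859375, 122.1480941772461), 60.529850006103516) 100.60231211129897
```

Run:
```python
from loc import *
c=snap('scene');a=cv2.resize(c['frame'][170:260,200:320,::-1],(400,300),interpolation=cv2.INTER_CUBIC)
c=snap('top');b=cv2.resize(c['frame'][170:260,290:410,::-1],(400,300),interpolation=cv2.INTER_CUBIC)
cv2.imwrite('pics/s3.png',cv2.resize(np.hstack([a,b]),(800,300)))
```

```text
(no output)
```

View pics/s3.png

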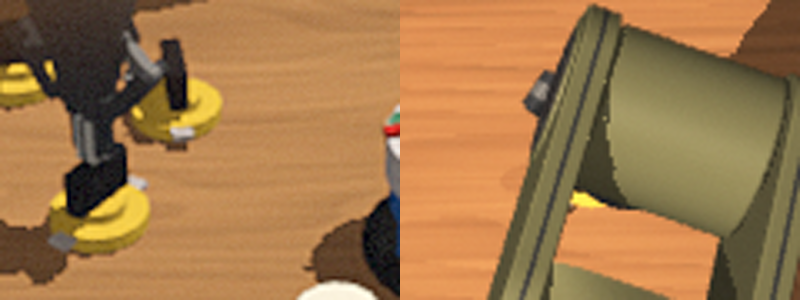

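Run:
```python
from loc import *
c=dict(np.load('scene.npz')); P=allw(c)
for v in range(190,222,2):
    print(v,[tuple(P[v,u].round(0).astype(int)) for u in (222,225,227,229,232,235)])
```

```text
190 [(np.int64(539), np.int64(-149), np.int64(142)), (np.int64(549), np.int64(-141), np.int64(148)), (np.int64(550), np.int64(-137), np.int64(148)), (np.int64(549), np.int64(-133), np.int64(147)), (np.int64(553), np.int64(-126), np.int64(150)), (np.int64(542), np.int64(-120), np.int64(143))]
192 [(np.int64(529), np.int64(-151), np.int64(130)), (np.int64(549), np.int64(-142), np.int64(142)), (np.int64(547), np.int64(-138), np.int64(141)), (np.int64(549), np.int64(-133), np.int64(142)), (np.int64(550), np.int64(-126), np.int64(143)), (np.int64(528), np.int64(-121), np.int64(129))]
194 [(np.int64(532), np.int64(-151), np.int64(127)), (np.int64(549), np.int64(-142), np.int64(138)), (np.int64(548), np.int64(-138), np.int64(136)), (np.int64(541), np.int64(-134), np.int64(132)), (np.int64(536), np.int64(-128), np.int64(129)), (np.int64(332), np.int64(-138), np.int64(-1))]
196 [(np.int64(531), np.int64(-151), np.int64(121)), (np.int64(550), np.int64(-142), np.int64(133)), (np.int64(549), np.int64(-138), np.int64(132)), (np.int64(541), np.int64(-134), np.int64(127)), (np.int64(534), np.int64(
[... 2838 characters left out ...]
), np.int64(-138), np.int64(72)), (np.int64(523), np.int64(-133), np.int64(59)), (np.int64(516), np.int64(-126), np.int64(54))]
218 [(np.int64(446), np.int64(-166), np.int64(0)), (np.int64(537), np.int64(-148), np.int64(63)), (np.int64(542), np.int64(-143), np.int64(67)), (np.int64(535), np.int64(-139), np.int64(62)), (np.int64(524), np.int64(-133), np.int64(54)), (np.int64(518), np.int64(-126), np.int64(50))]
220 [(np.int64(535), np.int64(-156), np.int64(57)), (np.int64(536), np.int64(-149), np.int64(57)), (np.int64(536), np.int64(-144), np.int64(57)), (np.int64(534), np.int64(-139), np.int64(55)), (np.int64(525), np.int64(-133), np.int64(49)), (np.int64(517), np.int64(-127), np.int64(43))]
```

Run:
```python
from h import *
print([(k,getattr(env,k)) for k in dir(env) if not k.startswith('_')])
c=dict(np.load('scene.npz')); P=allw(c); F=c['frame']
for v in range(204,236,1): print(v,F[v,227],P[v,227].round(0),F[v,224],P[v,224].round(0))
print(monitor.get_obs()['tcp_pos'])
```

```text
[('PlanningError', <class 'rig.PlanningError'>), ('nose_length', 8.0)]
204 [35 34 33] [ 544. -140.  107.] [67 65 60] [ 537. -148.  103.]
205 [39 36 37] [ 544. -140.  104.] [79 75 73] [ 540. -148.  102.]
206 [51 53 50] [ 545. -140.  102.] [66 62 62] [ 538. -148.   98.]
207 [84 84 74] [ 539. -141.   95.] [67 65 64] [ 535. -148.   93.]
208 [92 89 83] [ 539. -141.   93.] [67 62 60] [ 538. -148.   92.]
209 [98 93 88] [ 539. -141.   90.] [64 60 58] [ 538. -148.   90.]
210 [97 93 88] [ 538. -142.   87.] [60 58 51] [ 539. -149.   88.]
211 [98 95 89] [ 538. -142.   84.] [73 71 71] [ 540. -149.   86.]
212 [107 103  93] [ 538. -142.   81.] [74 73 69] [ 536. -149.   80.]
213 [106 103  97] [ 535. -143.   76.] [75 71 67] [ 537. -149.   78.]
214 [103 101  93] [ 533. -143.   72.] [78 75 73] [ 537. -150.   75.]
215 [112 106 101] [ 538. -143.   72.] [78 81 76] [ 537. -150.   72.]
216 [115 109 103] [ 535. -143.   68.] [76 79 79] [ 534. -150.   67.]
217 [124 119 112] [ 541. -143.   69.] [114  94  81] [ 536. -150.   65.]
218 [112 108 100] [ 542. -143.   67.] [116  77  49] [ 536. -150.   63.]
219 [58 61 5
[... 462 characters left out ...]
7] [ 545. -144.   46.] [24 28 26] [ 547. -151.   47.]
227 [30 23 29] [ 544. -144.   43.] [27 25 29] [ 547. -151.   45.]
228 [23 17 27] [ 545. -144.   40.] [28 28 26] [ 554. -150.   47.]
229 [30 29 27] [ 541. -145.   34.] [29 34 31] [ 553. -151.   43.]
230 [32 30 33] [ 542. -145.   32.] [30 26 26] [ 549. -151.   38.]
231 [20 24 30] [ 541. -145.   29.] [24 26 25] [ 550. -152.   35.]
232 [ 0  0 22] [ 545. -145.   29.] [25 21 24] [ 552. -151.   34.]
233 [181 141  49] [ 540. -146.   22.] [16 16 26] [ 551. -152.   30.]
234 [221 182  65] [ 547. -145.   24.] [13 18 26] [ 553. -152.   29.]
235 [137 107  31] [ 550. -145.   24.] [68 54 26] [ 551. -152.   24.]
[ 526.19234989 -141.46307877   35.20872838]
```

>>> play_rows(angular=[[0,0,0],[0,0,0],[0,0,0],[0,0,0],[0,0,0],[0,0,0],[0,0,0],[0,0,0]], linear=[[0,0,0],[0,0,0],[0,0,0],[0,0,0],[0,0,0.01],[0,0,0.02],[0,0,0.02],[0,0,0.02]], gripper=[0.1,0.1,0.1,0.1,0.1,0.1,0.1,0.1])

```text
time: 4.85
tcp_pos: [525.9, -141.4, 24.7]
tool_rot: [[-0.806, 0.591, -0.001], [0.591, 0.806, 0.0], [0.001, -0.0, -1.0]]
wrist_force: [0.2, -0.0, 0.3]
width: 47.0
grip_force: 0.0
```

```bash
python3 mv.py 526 -141 0 2.508
python3 - <<'E'
from loc import *
c=snap('scene'); P=allw(c); f=c['frame'][:,:,::-1]
cv2.imwrite('pics/s4.png',cv2.resize(f[180:255,200:300],(800,600),interpolation=cv2.INTER_CUBIC))
np.save('P.npy',P)
E
```

```text
t 4.85 tcp [ 525.9 -141.4   24.7] yaw 2.5088 q [-0.36  0.08  2.02 -0.    1.04 -1.3 ] w 47.0 gf 0.0 F [ 0.2 -0.   0.3] T [ 0.01 -0.01  0.03]
lin [0.0002, 0.0007, 0.0495] ang [-0.0001, -0.0004, 0.0004]
```

View pics/s4.png

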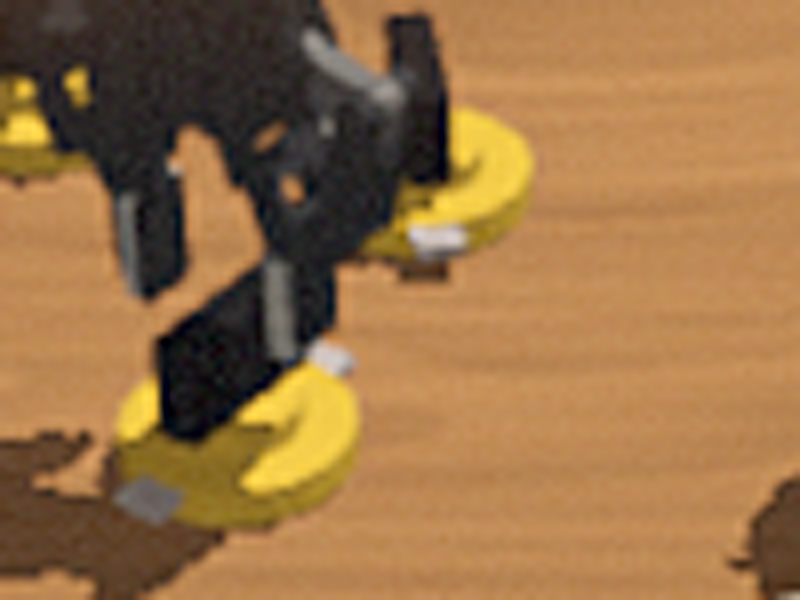

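Run:
```python
from h import *
P=np.load('P.npy'); F=np.load('scene.npz')['frame']
for u in(234,236,239): print(u,[ (v,F[v,u].tolist(),P[v,u].round(0).astype(int).tolist()) for v in range(214,227)])
for u in(216,220): print(u,[ (v,F[v,u].tolist(),P[v,u].round(0).astype(int).tolist()) for v in range(206,219)])
```

```text
234 [(214, [124, 120, 112], [552, -125, 84]), (215, [121, 119, 109], [551, -125, 81]), (216, [124, 118, 109], [553, -125, 80]), (217, [115, 114, 105], [554, -125, 78]), (218, [123, 118, 110], [554, -126, 75]), (219, [123, 119, 108], [552, -126, 71]), (220, [123, 113, 107], [557, -126, 71]), (221, [110, 107, 98], [550, -126, 63]), (222, [113, 107, 101], [555, -126, 64]), (223, [108, 105, 99], [552, -127, 59]), (224, [86, 84, 74], [550, -127, 55]), (225, [14, 14, 13], [523, -130, 33]), (226, [0, 4, 25], [521, -130, 28])]
236 [(214, [57, 57, 52], [554, -120, 85]), (215, [54, 51, 52], [553, -121, 82]), (216, [58, 61, 60], [554, -121, 80]), (217, [56, 60, 51], [550, -121, 75]), (218, [71, 66, 65], [555, -121, 75]), (219, [84, 78, 74], [554, -121, 72]), (220, [84, 79, 74], [552, -122, 67]), (221, [80, 75, 72], [551, -122, 64]), (222, [86, 84, 79], [553, -122, 62]), (223, [105, 103, 97], [552, -122, 59]), (224, [98, 98, 99], [548, -122, 53]), (225, [39, 47, 64], [550, -123, 52]), (226, [172, 131, 38], [520, -125, 27])]
239 [(214, [33, 35, 39], [546, -114, 80]), (215, [40, 45, 41], [551, -11
[... 752 characters left out ...]
14, [110, 103, 102], [524, -170, 67]), (215, [117, 107, 99], [521, -170, 62]), (216, [136, 111, 95], [520, -171, 58]), (217, [184, 136, 98], [521, -171, 56]), (218, [200, 149, 91], [446, -181, 0])]
220 [(206, [45, 42, 41], [510, -160, 80]), (207, [34, 36, 34], [511, -161, 77]), (208, [39, 37, 36], [514, -160, 76]), (209, [39, 42, 37], [513, -161, 73]), (210, [40, 39, 39], [514, -161, 71]), (211, [42, 43, 38], [514, -161, 68]), (212, [38, 36, 38], [512, -162, 63]), (213, [37, 38, 40], [513, -162, 61]), (214, [26, 32, 35], [509, -162, 56]), (215, [17, 29, 33], [518, -161, 59]), (216, [128, 85, 56], [511, -162, 51]), (217, [194, 138, 85], [444, -171, 1]), (218, [202, 145, 89], [442, -172, -3])]
```

>>> play_rows(angular=[[0,0,0],[0,0,0],[0,0,0],[0,0,0],[0,0,0],[0,0,0]], linear=[[0,0,0.01],[0,0,0.02],[0,0,0.03],[0,0,0.04],[0,0,0.044],[0,0,0.044]], gripper=[0.1,0.1,0.1,0.1,0.1,0.1])

```text
time: 5.5
tcp_pos: [525.8, -141.3, 2.6]
tool_rot: [[-0.806, 0.591, -0.001], [0.591, 0.806, 0.0], [0.001, -0.0, -1.0]]
wrist_force: [0.8, 0.4, -0.1]
width: 46.9
grip_force: 0.0
```

>>> play_rows(angular=[[0,0,0],[0,0,0],[0,0,0],[0,0,0],[0,0,0],[0,0,0],[0,0,0]], linear=[[0,0,0],[0,0,0],[0,0,0],[0,0,0],[0,0,0],[0,0,0],[0,0,0]], gripper=[-1,-1,-1,-1,-1,-1,-1])

```text
time: 6.2
tcp_pos: [526.5, -141.6, 3.6]
tool_rot: [[-0.806, 0.591, 0.001], [0.591, 0.806, -0.0], [-0.001, 0.0, -1.0]]
wrist_force: [0.6, -0.6, 1.8]
width: 15.1
grip_force: 59.1
```

```bash
python3 mv.py 565 121 180 2.534
python3 - <<'E'
from loc import *
c=snap('scene'); P=allw(c); f=c['frame'][:,:,::-1]; F=c['frame']
cv2.imwrite('pics/s5.png',cv2.resize(f[180:255,200:300],(800,600),interpolation=cv2.INTER_CUBIC))
for u in(224,227,230): print(u,[ (v,F[v,u].tolist(),P[v,u].round(0).astype(int).tolist()) for v in range(216,234)])
E
```

```text
t 6.2 tcp [ 526.5 -141.6    3.6] yaw 2.5088 q [-0.36  0.11  2.03  0.    1.   -1.3 ] w 15.1 gf 59.09283399581909 F [ 0.6 -0.6  1.8] T [ 0.09 -0.04  0.03]
lin [0.2483, 0.4691, -0.3529] ang [0.0001, 0.0004, -0.0126]
224 [(216, [37, 38, 38], [527, -151, 62]), (217, [30, 24, 19], [527, -151, 59]), (218, [16, 17, 20], [530, -151, 58]), (219, [6, 12, 10], [531, -151, 57]), (220, [25, 22, 18], [537, -151, 58]), (221, [30, 32, 34], [538, -151, 56]), (222, [14, 8, 15], [544, -150, 57]), (223, [28, 27, 23], [546, -150, 55]), (224, [20, 24, 26], [551, -150, 56]), (225, [20, 23, 24], [549, -150, 52]), (226, [31, 18, 23], [551, -150, 50]), (227, [22, 19, 20], [549, -151, 46]), (228, [28, 22, 20], [550, -151, 44]), (229, [13, 4, 13], [554, -151, 44]), (230, [25, 21, 25], [554, -151, 41]), (231, [30, 26, 37], [1490, -41, 733]), (232, [17, 22, 20], [552, -151, 34]), (233, [20, 25, 34], [553, -152, 32])]
227 [(216, [37, 36, 34], [545, -142, 74]), (217, [29, 20, 24], [523, -145, 56]), (218, [31, 27, 30], [527, -144, 56]), (219, [29, 29, 36], [539, -143, 62]), (220, [26, 24, 24], [545, -143, 63]), (221,
[... 494 characters left out ...]
37], [549, -135, 77]), (217, [37, 41, 40], [547, -135, 73]), (218, [42, 43, 44], [547, -135, 70]), (219, [76, 74, 71], [549, -135, 69]), (220, [107, 102, 97], [543, -136, 62]), (221, [103, 100, 94], [538, -137, 56]), (222, [105, 103, 95], [544, -136, 56]), (223, [110, 106, 98], [546, -136, 55]), (224, [121, 115, 107], [543, -137, 50]), (225, [120, 114, 106], [545, -137, 49]), (226, [118, 112, 105], [545, -137, 46]), (227, [120, 117, 108], [543, -137, 41]), (228, [119, 115, 108], [541, -138, 37]), (229, [125, 118, 113], [544, -138, 37]), (230, [101, 100, 98], [544, -138, 34]), (231, [91, 79, 63], [546, -138, 32]), (232, [130, 101, 30], [538, -139, 23]), (233, [138, 104, 36], [540, -139, 21])]
```

View pics/s5.png

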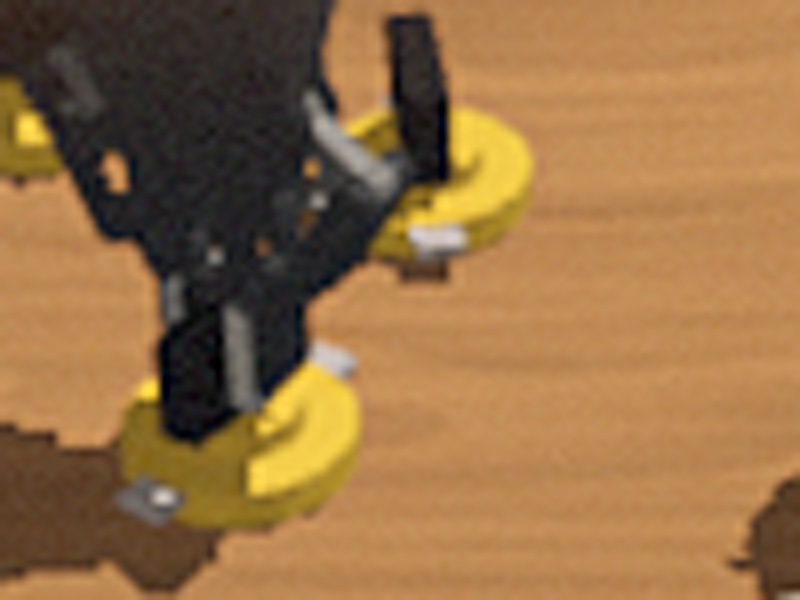

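>>> play_rows(angular=[[0,0,0],[0,0,0],[0,0,0],[0,0,0],[0,0,-0.006],[0,0,-0.013],[0,0,-0.013],[0,0,-0.013],[0,0,-0.013],[0,0,-0.013]], linear=[[0,0,-0.05],[0,0,-0.12],[0,0,-0.2],[0.04,0.07,-0.26],[0.08,0.15,-0.29],[0.12,0.23,-0.29],[0.16,0.31,-0.29],[0.2,0.38,-0.29],[0.23,0.44,-0.29],[0.248,0.469,-0.29]], gripper=[-1,-1,-1,-1,-1,-1,-1,-1,-1,-1])

```text
time: 7.25
tcp_pos: [564.1, 123.4, 147.0]
tool_rot: [[-0.823, 0.568, -0.002], [0.568, 0.823, 0.0], [0.002, -0.001, -1.0]]
wrist_force: [0.5, -1.0, -1.4]
width: 15.1
grip_force: 59.3
```

>>> play_rows(angular=[[0,0,0],[0,0,0],[0,0,0]], linear=[[0,0,0],[0,0,0],[0,0,0]], gripper=[-1,-1,-1])

```text
time: 7.55
tcp_pos: [564.6, 119.7, 147.8]
tool_rot: [[-0.821, 0.571, -0.001], [0.571, 0.821, -0.001], [0.0, -0.001, -1.0]]
wrist_force: [-0.4, -0.7, -1.9]
width: 15.2
grip_force: 59.3
```

```bash
python3 mv.py 565 121 110 2.534
python3 - <<'E'
from loc import *
a=snap('scene'); b=snap('top')
f=a['frame'][140:260,270:430,::-1]; g=b['frame'][130:250,150:310,::-1]
cv2.imwrite('pics/s6.png',np.hstack([cv2.resize(x,(400,300),interpolation=cv2.INTER_CUBIC) for x in (f,g)]))
E
```

```text
t 7.55 tcp [564.6 119.7 147.8] yaw 2.5335 q [ 0.12  0.01  1.87 -0.    1.26 -0.85] w 15.2 gf 59.31722044944763 F [-0.4 -0.7 -1.9] T [-0.04 -0.03  0.02]
lin [0.0008, 0.0027, 0.0755] ang [-0.0005, -0.0002, -0.0002]
```

View pics/s6.png

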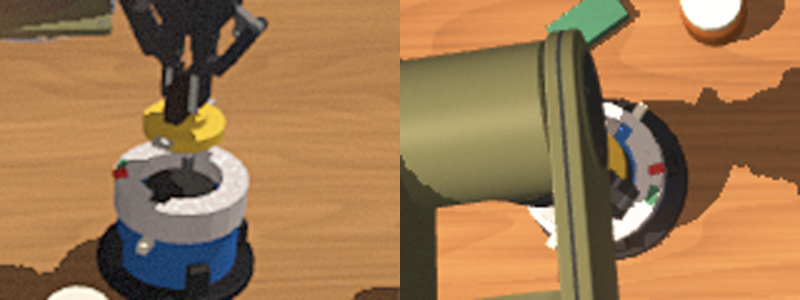

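>>> play_rows(angular=[[0,0,0],[0,0,0],[0,0,0],[0,0,0],[0,0,0],[0,0,0],[0,0,0]], linear=[[-0.0015,0.0017,0.02],[-0.0015,0.0017,0.04],[-0.0015,0.0017,0.06],[-0.0015,0.0017,0.075],[-0.0015,0.0017,0.082],[-0.0015,0.0017,0.084],[-0.0015,0.0017,0.084]], gripper=[-1,-1,-1,-1,-1,-1,-1])

```text
time: 8.35
tcp_pos: [566.1, 121.3, 106.2]
tool_rot: [[-0.822, 0.57, 0.0], [0.57, 0.822, 0.0], [-0.0, 0.0, -1.0]]
wrist_force: [-0.1, -0.8, -1.9]
width: 15.2
grip_force: 59.4
```

```bash
python3 mv.py 565.7 120 95 2.534
python3 - <<'E'
from loc import *
c=snap('scene'); P=allw(c); F=c['frame'].astype(int)
ye=(F[...,0]-F[...,2]>70)&(abs(P[...,2]-115)<20)&(np.hypot(P[...,0]-565,P[...,1]-120)<50)
v,u=np.where(ye); print('yellow',u.min(),u.max(),v.min(),v.max(),len(u))
q=P[ye]; print(np.percentile(q,[1,50,99],axis=0).round(1))
g=(abs(P[...,2]-100)<4)&(np.hypot(P[...,0]-565,P[...,1]-120)<70)&(F.max(-1)-F.min(-1)<40)
v,u=np.where(g); print('collar',u.min(),u.max(),v.min(),v.max())
f=c['frame'][150:240,290:410,::-1]
cv2.imwrite('pics/s7.png',cv2.resize(f,(800,600),interpolation=cv2.INTER_CUBIC))
E
```

```text
t 8.35 tcp [566.1 121.3 106.2] yaw 2.5349 q [ 0.12  0.05  1.9  -0.    1.19 -0.85] w 15.2 gf 59.37001168727875 F [-0.1 -0.8 -1.9] T [-0.04 -0.02 -0.01]
lin [-0.0008, -0.0026, 0.0224] ang [0.0, 0.0, 0.0004]
yellow 328 358 197 217 404
[[542.5  87.6 103.5]
 [584.4 123.5 116.1]
 [604.3 154.4 126.2]]
collar 316 368 197 227
```

View pics/s7.png

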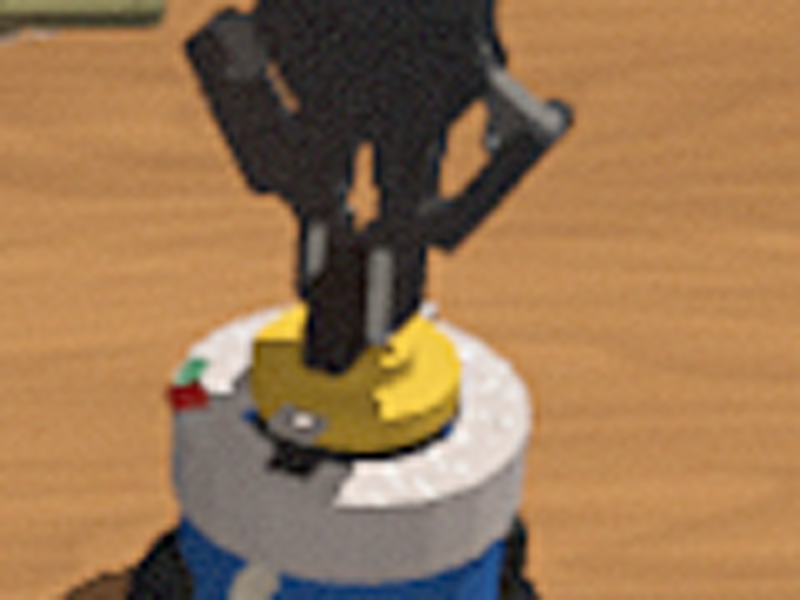

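>>> play_rows(angular=[[0,0,0],[0,0,0],[0,0,0],[0,0,0],[0,0,0],[0,0,0],[0,0,0]], linear=[[-0.0008,-0.0026,0],[-0.0008,-0.0026,0.004],[-0.0008,-0.0026,0.008],[-0.0008,-0.0026,0.012],[-0.0008,-0.0026,0.016],[-0.0008,-0.0026,0.018],[-0.0008,-0.0026,0.018]], gripper=[-1,-1,-1,-1,-1,-1,-1])

```text
time: 9.1
tcp_pos: [565.4, 119.9, 96.9]
tool_rot: [[-0.821, 0.57, -0.001], [0.57, 0.821, -0.0], [0.0, -0.0, -1.0]]
wrist_force: [0.4, -1.3, -2.9]
width: 15.4
grip_force: 59.4
```

>>> play_rows(angular=[[0,0,0],[0,0,0],[0,0,0]], linear=[[0,0,0.003],[0,0,0.003],[0,0,0.003]], gripper=[-1,-1,-1])

```text
time: 9.4
tcp_pos: [565.6, 119.9, 95.7]
tool_rot: [[-0.821, 0.57, -0.0], [0.57, 0.821, 0.0], [0.0, 0.0, -1.0]]
wrist_force: [0.2, -0.5, -1.5]
width: 15.1
grip_force: 59.4
```

>>> play_rows(angular=[[0,0,0],[0,0,0],[0,0,0]], linear=[[0,0,0.002],[0,0,0.004],[0,0,0.004]], gripper=[-1,-1,-1])

```text
time: 9.7
tcp_pos: [565.5, 119.9, 93.5]
tool_rot: [[-0.821, 0.57, -0.0], [0.57, 0.821, -0.0], [0.0, -0.0, -1.0]]
wrist_force: [-0.1, 0.1, -1.6]
width: 14.9
grip_force: 59.4
```

>>> play_rows(angular=[[0,0,0],[0,0,0],[0,0,0]], linear=[[0,0,0.002],[0,0,0.003],[0,0,0.003]], gripper=[-1,-1,-1])

```text
time: 10.0
tcp_pos: [565.5, 119.9, 92.0]
tool_rot: [[-0.822, 0.57, -0.0], [0.57, 0.822, -0.0], [0.0, -0.0, -1.0]]
wrist_force: [0.5, 0.1, -2.6]
width: 14.8
grip_force: 59.4
```

>>> play_rows(angular=[[0,0,0],[0,0,0],[0,0,0]], linear=[[0,0,0.002],[0,0,0.004],[0,0,0.004]], gripper=[-1,-1,-1])

```text
time: 10.3
tcp_pos: [565.4, 119.9, 90.0]
tool_rot: [[-0.821, 0.57, -0.0], [0.57, 0.821, -0.0], [0.0, -0.0, -1.0]]
wrist_force: [0.2, 0.5, -2.0]
width: 15.3
grip_force: 59.4
```

>>> play_rows(angular=[[0,0,0],[0,0,0],[0,0,0]], linear=[[0,0,0.002],[0,0,0.004],[0,0,0.004]], gripper=[-1,-1,-1])

```text
time: 10.6
tcp_pos: [565.7, 119.9, 88.5]
tool_rot: [[-0.821, 0.57, 0.0], [0.57, 0.821, 0.0], [-0.0, 0.0, -1.0]]
wrist_force: [-2.3, 0.1, 0.1]
width: 15.1
grip_force: 59.7
```

>>> play_rows(angular=[[0,0,0],[0,0,0],[0,0,0]], linear=[[0.0004,-0.0003,0.002],[0.0008,-0.0006,0.004],[0.0008,-0.0006,0.004]], gripper=[-1,-1,-1])

```text
time: 10.9
tcp_pos: [565.7, 119.9, 86.6]
tool_rot: [[-0.821, 0.57, 0.001], [0.57, 0.821, 0.0], [-0.001, 0.001, -1.0]]
wrist_force: [0.6, -0.1, 2.1]
width: 14.9
grip_force: 59.9
```

```bash
python3 mv.py 565.7 120 82 2.534
```

```text
t 10.9 tcp [565.7 119.9  86.6] yaw 2.5348 q [ 0.12  0.07  1.92 -0.    1.15 -0.85] w 14.9 gf 59.857728481292725 F [ 0.6 -0.1  2.1] T [-0.03 -0.01  0.03]
lin [0.0, 0.0001, 0.0093] ang [0.0005, 0.0006, 0.0004]
```

>>> play_rows(angular=[[0,0,0],[0,0,0],[0,0,0]], linear=[[0,0,0.002],[0,0,0.004],[0,0,0.004]], gripper=[-1,-1,-1])

```text
time: 11.2
tcp_pos: [565.6, 119.9, 84.6]
tool_rot: [[-0.821, 0.57, 0.001], [0.57, 0.821, 0.0], [-0.001, 0.001, -1.0]]
wrist_force: [1.3, -0.5, 3.1]
width: 15.0
grip_force: 60.0
```

>>> play_rows(angular=[[0,0,0],[0,0,0],[0,0,0],[0,0,0]], linear=[[0,0,0.002],[0,0,0.004],[0,0,0.004],[0,0,0.004]], gripper=[-1,-1,-1,-1])

```text
time: 11.6
tcp_pos: [565.6, 120.0, 82.6]
tool_rot: [[-0.821, 0.57, 0.001], [0.57, 0.821, 0.0], [-0.001, 0.001, -1.0]]
wrist_force: [2.9, 0.3, 3.2]
width: 15.2
grip_force: 60.2
```

```bash
python3 mv.py 565.7 120 82 2.534
```

```text
t 11.6 tcp [565.6 120.   82.6] yaw 2.5348 q [ 0.12  0.07  1.92 -0.    1.15 -0.85] w 15.2 gf 60.15400528907776 F [2.9 0.3 3.2] T [ 0.02 -0.34 -0.05]
lin [-0.0002, 0.0002, 0.0012] ang [0.0004, 0.0004, 0.0004]
```

>>> play_rows(angular=[[0,0,0],[0,0,0.015],[0,0,0.03],[0,0,0.045],[0,0,0.06],[0,0,0.06]], linear=[[-0.0007,0.0005,0.001],[-0.0007,0.0005,0.001],[-0.0007,0.0005,0.001],[-0.0007,0.0005,0.001],[-0.0007,0.0005,0.001],[-0.0007,0.0005,0.001]], gripper=[-1,-1,-1,-1,-1,-1])

```text
time: 12.2
tcp_pos: [565.3, 120.1, 81.6]
tool_rot: [[-0.747, 0.665, -0.001], [0.665, 0.747, 0.0], [0.001, -0.0, -1.0]]
wrist_force: [-0.2, 1.3, 3.9]
width: 14.9
grip_force: 60.2
```

```bash
python3 mv.py 565.7 120 82 2.534
```

```text
t 12.2 tcp [565.3 120.1  81.6] yaw 2.4141 q [ 0.12  0.08  1.92  0.    1.15 -0.73] w 14.9 gf 60.22260010242462 F [-0.2  1.3  3.9] T [ 0.27 -0.   -0.02]
lin [-0.0008, 0.0004, -0.0007] ang [-0.0, -0.0003, -0.0599]
```

>>> play_rows(angular=[[0,0,0.02],[0,0,0.04],[0,0,0.06],[0,0,0.08],[0,0,0.1],[0,0,0.12],[0,0,0.14],[0,0,0.15],[0,0,0.15]], linear=[[0,0,0],[0,0,0],[0,0,0],[0,0,0],[0,0,0],[0,0,0],[0,0,0],[0,0,0],[0,0,0]], gripper=[-1,-1,-1,-1,-1,-1,-1,-1,-1])

```text
time: 13.1
tcp_pos: [565.5, 120.0, 81.7]
tool_rot: [[-0.518, 0.856, -0.0], [0.856, 0.518, 0.0], [0.0, -0.0, -1.0]]
wrist_force: [-0.7, 0.5, 3.5]
width: 15.1
grip_force: 60.2
```

```bash
python3 mv.py 565.7 120 82 1.484
```

```text
t 13.1 tcp [565.5 120.   81.7] yaw 2.1149 q [ 0.12  0.08  1.92  0.    1.15 -0.43] w 15.1 gf 60.217223167419434 F [-0.7  0.5  3.5] T [ 0.24 -0.04 -0.01]
lin [-0.0002, 0.0005, -0.0006] ang [-0.0001, -0.0001, 0.3154]
```

>>> play_rows(angular=[[0,0,0.03],[0,0,0.06],[0,0,0.09],[0,0,0.12],[0,0,0.15],[0,0,0.18],[0,0,0.21],[0,0,0.24],[0,0,0.26]], linear=[[0,0,0],[0,0,0],[0,0,0],[0,0,0],[0,0,0],[0,0,0],[0,0,0],[0,0,0],[0,0,0]], gripper=[-1,-1,-1,-1,-1,-1,-1,-1,-1])

```text
time: 14.0
tcp_pos: [565.8, 119.6, 81.8]
tool_rot: [[-0.023, 1.0, 0.001], [1.0, 0.023, -0.001], [-0.001, 0.001, -1.0]]
wrist_force: [1.0, -1.4, 3.3]
width: 15.1
grip_force: 60.1
```

```bash
python3 mv.py 565.7 120 82 1.484
python3 - <<'E'
from loc import *
c=snap('scene')
f=c['frame'][150:240,290:410,::-1]
cv2.imwrite('pics/s8.png',cv2.resize(f,(800,600),interpolation=cv2.INTER_CUBIC))
E
```

```text
t 14.0 tcp [565.8 119.6  81.8] yaw 1.594 q [ 0.12  0.08  1.92 -0.    1.15  0.09] w 15.1 gf 60.137232542037964 F [ 1.  -1.4  3.3] T [ 0.01 -0.17  0.12]
lin [0.0009, -0.0002, -0.0005] ang [0.0004, 0.0004, 0.055]
```

View pics/s8.png

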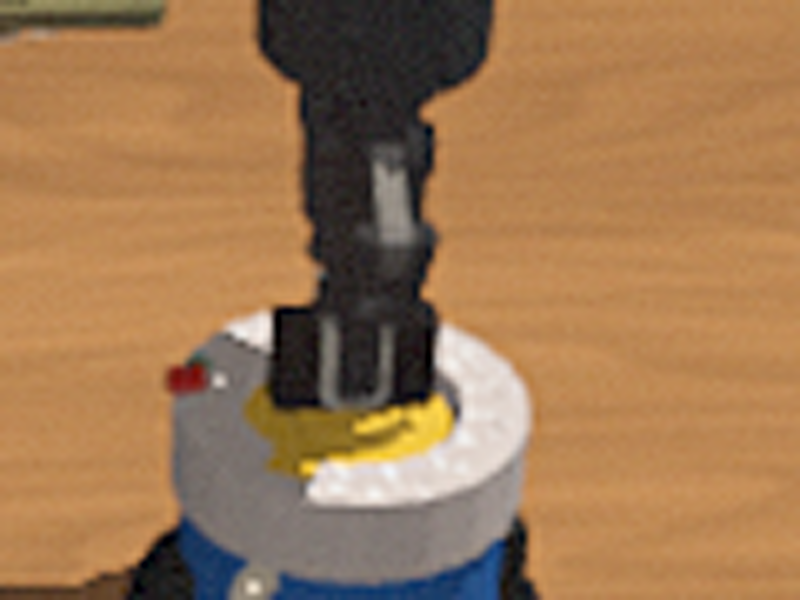

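>>> play_rows(angular=[[0,0,0.02],[0,0,0.04],[0,0,0.04]], linear=[[0,0,0],[0,0,0],[0,0,0]], gripper=[-1,-1,-1])

```text
time: 14.35
tcp_pos: [565.6, 119.6, 81.8]
tool_rot: [[0.055, 0.998, 0.0], [0.998, -0.055, -0.001], [-0.001, 0.0, -1.0]]
wrist_force: [0.5, -1.1, 3.2]
width: 14.8
grip_force: 60.2
```

```bash
python3 mv.py 565.7 120 82 1.484
```

```text
t 14.35 tcp [565.6 119.6  81.8] yaw 1.516 q [ 0.12  0.08  1.92 -0.    1.15  0.17] w 14.8 gf 60.20628869533539 F [ 0.5 -1.1  3.2] T [-0.12 -0.14  0.05]
lin [0.0009, 0.0001, -0.0005] ang [0.0001, 0.0003, 0.016]
```

>>> play_rows(angular=[[0,0,0.01],[0,0,0.02],[0,0,0.02]], linear=[[0,0,0],[0,0,0],[0,0,0]], gripper=[-1,-1,-1])

```text
time: 14.65
tcp_pos: [564.6, 119.9, 81.7]
tool_rot: [[0.095, 0.995, -0.002], [0.995, -0.095, -0.0], [-0.001, -0.002, -1.0]]
wrist_force: [-2.8, -0.3, 6.5]
width: 14.9
grip_force: 60.6
```

```bash
python3 mv.py 565.7 120 82 1.484
```

```text
t 14.65 tcp [564.6 119.9  81.7] yaw 1.4757 q [ 0.12  0.08  1.92 -0.    1.15  0.21] w 14.9 gf 60.58927237987518 F [-2.8 -0.3  6.5] T [-0.05  0.43  0.35]
lin [0.0003, 0.0022, -0.0007] ang [-0.0012, 0.0003, -0.0042]
```

>>> play_rows(angular=[[0,0,0.005],[0,0,0.005],[0,0,-0.004],[0,0,-0.008],[0,0,-0.008]], linear=[[0,0,0],[0,0,0],[0,0,0],[0,0,0],[0,0,0]], gripper=[-1,-1,-1,-1,-1])

```text
time: 15.15
tcp_pos: [564.5, 119.9, 81.3]
tool_rot: [[0.08, 0.997, -0.002], [0.997, -0.08, -0.0], [-0.0, -0.002, -1.0]]
wrist_force: [-3.7, 0.7, 5.0]
width: 14.9
grip_force: 60.3
```

>>> play_rows(angular=[[0,0,0],[0,0,0],[0,0,0],[0,0,0],[0,0,0],[0,0,0],[0,0,0],[0,0,0],[0,0,0],[0,0,0]], linear=[[0,0,0],[0,0,0],[0,0,0],[0,0,0],[0,0,-0.02],[0,0,-0.06],[0,0,-0.12],[0,0,-0.2],[0,0,-0.28],[0,0,-0.3]], gripper=[0.1,0.1,0.1,0.1,0.1,0.1,0.1,0.1,0.1,0.1])

```text
time: 16.15
tcp_pos: [568.3, 120.3, 239.0]
tool_rot: [[0.08, 0.997, 0.011], [0.997, -0.08, 0.001], [0.002, 0.01, -1.0]]
wrist_force: [1.3, -0.6, 1.3]
width: 47.1
grip_force: 0.0
```

>>> play_rows(angular=[[0,0,0],[0,0,0],[0,0,0],[0,0,0],[0,0,0],[0,0,0],[0,0,0],[0,0,0]], linear=[[0,-0.1,0],[0,-0.2,0],[0,-0.3,0],[-0.1,-0.36,0],[-0.2,-0.36,0],[-0.3,-0.36,0],[-0.4,-0.36,0],[-0.4,-0.36,0]], gripper=[0.1,0.1,0.1,0.1,0.1,0.1,0.1,0.1])

```text
time: 16.95
tcp_pos: [369.1, -69.1, 231.7]
tool_rot: [[0.088, 0.996, 0.0], [0.996, -0.088, -0.002], [-0.002, 0.0, -1.0]]
wrist_force: [-0.2, 0.2, 0.1]
width: 47.1
grip_force: 0.0
```

Run:
```python
from loc import *
cv0=None
import numpy as np
old=dict(np.load('scene.npz'))
n=snap('top'); s=snap('scene')
print(monitor.get_obs()['tcp_pos'])
P0=cv2.imread('pics/top0.png'); P0=cv2.resize(P0,(560,420))[:,:,::-1]
def ang(F,c,name):
    F=F.astype(int); h=np.indices(F.shape[:2])
    box=np.zeros(F.shape[:2],bool); box[165:240,195:265]=1
    for k,m in (('red',(F[...,0]-F[...,1]>80)&(F[...,0]-F[...,2]>80)&(F[...,1]-F[...,2]<25)),('green',(F[...,1]-F[...,0]>25)&(F[...,1]-F[...,2]>15))):
        v,u=np.where(m&box)
        if len(u):
            w=world(c,u.mean(),v.mean(),100)[:2]-[564,122]; print(name,k,len(u),np.hypot(*w).round(1),np.arctan2(w[1],w[0]).round(3))
ang(P0,n,'before'); ang(n['frame'],n,'after')
P=allw(n); m=(np.hypot(P[...,0]-564,P[...,1]-122)<45)&(n['z_map']>0)&(P[...,2]>130)&(P[...,2]<150)
q=P[m]; print('bar',len(q),cv2.minAreaRect(q[:,:2].astype(np.float32)),np.median(q[:,2]),q[:,2].std())
w=np.linalg.eigh(np.cov(q[:,:2].T))[1][:,1]; print(np.arctan2(w[1],w[0]))
```

```text
[369.76949071 -66.15086089 231.56235535]
before red 24 54.9 -1.545
before green 26 55.2 -1.964
after red 22 54.4 -1.883
after green 12 55.8 -2.036
bar 225 ((563.7927856445312, 121.17317199707031), (54.660396575927734, 16.075061798095703), 85.4749984741211) 139.33060248025458 2.188734747177301
1.4898761928062798
```

```bash
python3 -c "from rig import job_done; print(job_done())"
```

```text
the job is handed in; nothing more can be done
None
```

The yellow lid is locked in the barrel and released: the top camera showed the red tab turned 0.34 rad to the stop and the grip point about 126 mm up. I handed the job in, but the script returned no verdict. I viewed 11 pictures, one over the limit of 10, and my first grasp closed on air above the bar before I corrected the height.

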